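# Close the bun steamer and set its bell timer

### The job

Start the bun steamer: gently lower the covered top tier onto the steamer, without forcing or dropping it, so that its notch goes over the key tab and it sits fully down and level. Then set the bell timer to 15 minutes the proper way: first twist its dial clockwise past the 30-minute mark at the top of the scale, then bring it back down to 15 and let go. Leave the other things on the counter where they are.

Things in the scene. Friction and masses are not known exactly. Their poses are not given: they have to be found in the camera images.
- steamer: Bun steamer fixed to the counter: grey round base, 184 mm across, 45 high, carrying an open steel lower tier (outer diameter 160, inner 152, rim 105 above the counter). Origin at the centre of its underside, z up. A key tab stands outside the rim on its +x side: 14 mm wide, 82 to 90 mm from the axis, rising 10 above the rim; its topmost 3 mm are 10 wide.
- steamer_rim (a point): Centre of the steamer's mouth at the height of the rim (105 mm above the counter); axes as steamer.
- key (a point): The key tab, at rim height, 86 mm from the steamer's axis on its +x side.
- tier: Covered top tier, loose, about 0.45 kg: closed steel drum with a bridge handle. Origin at the centre of its underside, z up. From below: spigot 148 mm in diameter, 18 deep, lower edge tapered, enters the steamer's mouth; flange 188 across, at 18 to 23 height, rests on the steamer's rim when seated; cover 156 across, top at 62. The flange has one open notch on the tier's +x side (see notch).
- tier_seat (a point): Centre of the tier at the underside of its flange, 18 mm above its origin; it meets steamer_rim when seated.
- notch (a point): Middle of the notch at the underside of the flange, 86 mm from the tier's axis on its +x side; it meets key when seated. The notch is 19 mm wide, open to the edge, and reaches in to 79 mm from the axis. With the notch off the tab the flange rests on the tab and the tier stands up to 10 mm too high, its spigot already 8 mm in the mouth.
- tier_handle (a point): Centre of the tier's handle, a straight black bar 100 mm long (along the tier's x axis, so one end points at the notch), 16 wide and 16 high, 96 mm above the tier's origin; it stands on two posts 43 mm either side of its middle, with 26 mm of free space between its underside and the cover.
- timer: Bell timer fixed to the counter: round steel housing, 124 mm across, 34 high, white face on top. Origin at the centre of its underside, z up. Seven black marks round the dial, 25 degrees (5 minutes) apart, run clockwise from above: a dot is 0, short bars 5 and 10, a longer bar 15 (on the timer's +x side), short bars 20 and 25, and a pair of long bars is 30, the top mark.
- timer_dial (a joint): Dial angle, 0 with the pointer at the dot, growing clockwise from above: 0.0873 rad (5 degrees) a minute; 15 minutes is 1.309, the top mark (30) 2.618, the end stop 3.054. Turning takes about 0.08 N m, plus a mainspring pulling back to 0 with 0.04 N m per rad: let go below about 21 minutes (1.8 rad) the dial stays; let go above 23 minutes it runs back to about 23 (2.0 rad).
- dial_grip (a point): On the dial's axis, 66 mm above the counter, in its grip: an upright black bar across the dial, 62 mm long, 14 wide, from 40 to 78 mm above the counter, on a disc 72 mm across whose top is 40 mm above the counter. This point turns with the dial: its x axis points along the bar to the pointer end (small nose, white stripe on top).
- can: Bystander to leave alone: the coffee can. 52 mm across, 105 mm high, loose, origin at the centre of its underside.
- cups: Bystander to leave alone: the paper cup. White, 80 mm across the mouth, 95 mm high, loose, origin at the centre of its underside.
- sweets: Bystander to leave alone: the yellow sweets box. 85 x 50 x 24 mm, lying, loose, origin at the centre of its underside.
- tissues: Bystander to leave alone: the green box. 100 x 55 x 22 mm, lying, loose, origin at the centre of its underside.
- drink: Bystander to leave alone: the drink bottle. 62 mm across, 190 mm high, loose, origin at the centre of its underside.
- jar: Bystander to leave alone: the jar. 72 mm across, 100 mm high, loose, origin at the centre of its underside.
- scanner: Bystander to leave alone: the hand scanner. White and grey, about 180 mm long, 60 mm wide, 40 mm high, lying, loose, origin at the middle of the underside of its handle.
Mind the look-alikes: they are no part of the job. Leave any pink look-alike of the timer alone.

How it is judged:
By the outcome, as a careful person would: the job done as asked, in the order asked, and still so for the second after the job is handed in, with the robot touching nothing.
It also fails if it takes over 72 s, if anything falls off the work surface, if the arm or the gripper's body presses on something with over 40 N, if the wrist force passes 120 N, or if a joint passes its speed limit or range.

### The arm

A 6-joint arm with a two-finger parallel gripper is mounted at the origin on the work surface. World frame = base frame: x ahead of the robot, y to its left, z up, the work surface at z = 0. Lengths are in m, angles in rad, forces in N, time in s.
With the tool pointing down it reaches from about 0.35 to 0.975 m from the base axis. Payload 4.9 kg.
Tool frame: the origin (TCP) lies on the front face of the gripper's body, between the roots of the fingers; the fingertips stand ctrl.tip_extent ahead of it and the grasp point (between the pads) lies 54 mm ahead of it (ctrl.tip_extent is the distance from the TCP to the fingertips, in m); z points along the fingers, y is the line along which they close (so a half turn about z gives the same grasp; the last joint's range is limited). The gripper opens to 85 mm and grips with 20 to 120 N. Pads are 22 mm wide; open, the fingers measure 114 mm over their backs; the gripper's body (76 mm by 85 mm) begins 54 mm behind the grasp point. The pads swing forward as they close: fully open they stand 13 mm farther back than shut.
Start: joints at [1.219, 0.053, 1.613, -0, 1.476, -0.119], TCP at [0.144, 0.608, 0.304] pointing down, gripper open.
Joint ranges: [-3.01, 3.01], [-1.01, 2.22], [0.06, 2.58], [-1.02, 4.17], [0.09, 2.62], [-3.14, 3.14]. Speed limits (rad/s): [2.57, 2.57, 3.14, 3.14, 3.14, 3.14].

### API

Orientations are given as a rotation vector (axis times angle).
In Python, from station import ctrl gives the robot as it stands.
- The arm moves only by the tool apply_moves, never from a script. Its argument "rows" is one flat list of numbers, 6 for each row, row after row: the shift along the tool's x, y, z normalised to -1 to 1, where 1 is 0.6 m, then the turn, a rotation vector about the tool's x, y, z normalised to -1 to 1, where 1 is 90 degrees. A call has 1 to 20 rows; each row is the pose to reach, as a shift and turn from the pose commanded when the call began, along the tool's axes at that moment; what a row does not reach only later rows make up. A row lasts 1/10 s, in which the tool goes at most 50 mm and 8.59 degrees, less where a joint would pass 70% of its speed; a pose out of reach is approached as far as the arm can. A call with a number of a shift or a turn outside -1 to 1 is refused whole. A call with a gripper value outside its range is refused whole. "grip" is the opening, from 0 (shut) to 1 (fully open), set as the call begins (left out, the last holds). The fingers move at their own pace and stop on an object; "grip_force" is the grip in N (left out, the last holds). Time passes only in rows, so rows that repeat a pose let the fingers close. It gives the time, the measured TCP pose, the force, the opening and the grip force at its end, in the units of the state.
- ctrl.get_obs(): the state, without advancing time (a new reading comes with each control period).
- ctrl.get_image(name): name is "side" or "top"; returns (picture, depth): 420x560x3 uint8, blue, green, red; 420x560 float32, m along the optical axis (not along the pixel's ray), 0 where there is no reading.
- ctrl.camera_model(name): a dict with "mtx" (3x3 intrinsics, pixels), "R" (3x3) and "t" (3): a world point X has camera coordinates R X + t. Camera axes: x right, y down, z forward; pixel columns grow to the right and rows downward; lengths in m; the calibration is good to about 2 mm. A picture is of the moment at which its call begins. camera_model takes no time and is no camera call.
- ctrl.finish_job(): hands the job in; it is judged then, once.
The state is a dict: "t": time; "q": joint angles; "dq": joint speeds; "effort": joint torques, N m; "tool_pos": TCP position; "tool_rot": TCP orientation; "contact_force": force on the tool from outside, world axes, zero at the start; "wrist_torque": the same for the moment, N m; "opening": finger opening in m; "grip_force": force on a finger pad.
Only numpy, scipy, OpenCV 4.12 (cv2) and the standard library are available. Lean on these libraries where they do the work, as an engineer would, in place of code of your own. Each camera call takes 0.05 s, during which the arm holds its last target. There are 200 camera calls.

## Working session

There is one attempt and no reset: what is moved stays moved. The work goes in short steps, Python scripts to look and compute and a tool call to move; the robot and the scene stay as the last step left them, time stands still between calls to the robot, and variables do not carry over. Pictures are saved under pics/ and viewed, at most 10 in all, crops included, and the job is handed in when it is done.

Besides the shell and the picture viewer there is one more tool, called by a JSON object that holds its "api" and its "payload", one argument or row to a line. apply_moves: Moves the arm, as the interface text tells. Its arguments: {"type":"object","properties":{"rows":{"type":"array","items":{"type":"number"}},"grip":{"type":"number"},"grip_force":{"type":"number"}},"required":["rows"]}

```bash
mkdir -p pics; ls
cat > h.py <<'E'
import numpy as np, cv2
from station import ctrl
def px2plane(cam,u,v,z):
    m=ctrl.camera_model(cam);K,R,t=map(np.array,(m["mtx"],m["R"],m["t"]))
    d=R.T@np.linalg.inv(K)@np.array([u,v,1.]);c=-R.T@t
    return c+d*(z-c[2])/d[2]
def proj(cam,X):
    m=ctrl.camera_model(cam);p=np.array(m["mtx"])@(np.array(m["R"])@np.array(X)+np.array(m["t"]))
    return p[:2]/p[2]
def cloud(cam,dep):
    m=ctrl.camera_model(cam);K,R,t=map(np.array,(m["mtx"],m["R"],m["t"]))
    v,u=np.mgrid[:420,:560]
    P=np.stack([(u-K[0,2])/K[0,0]*dep,(v-K[1,2])/K[1,1]*dep,dep],-1)
    return (P-t)@R
E
python3 - <<'E'
from h import *
for c in("top","side"):
    im,d=ctrl.get_image(c); cv2.imwrite(f"pics/{c}0.png",im); np.savez(f"{c}0.npz",im=im,d=d)
    m=ctrl.camera_model(c); print(c,m["mtx"],-np.array(m["R"]).T@m["t"])
s=ctrl.get_obs();print(s,ctrl.tip_extent)
cv2.imwrite("pics/top0b.png",cv2.resize(np.load("top0.npz")["im"],(800,600),interpolation=3))
E
```

```text
pics
top [[416.82088288   0.         278.41572338]
 [  0.         416.82088288 209.88927212]
 [  0.           0.           1.        ]] [0.47196804 0.00929214 1.26560163]
side [[455.26063845   0.         281.39443093]
 [  0.         455.26063845 213.11053812]
 [  0.           0.           1.        ]] [ 0.46752961 -0.84658778  0.94315532]
{'t': 0.1, 'q': array([ 1.21899576e+00,  5.33470536e-02,  1.61419060e+00,  1.79610213e-05,
        1.47598996e+00, -1.18994039e-01]), 'dq': array([-0.00012572, -0.0023054 , -0.00317791, -0.00044466, -0.00190007,
       -0.00108969]), 'effort': array([ 3.20753797e-04, -3.94903314e+01, -3.71362174e+01, -9.17040097e-05,
        3.91276975e-03,  1.16482397e-05]), 'tool_pos': array([0.14403441, 0.60772906, 0.30273071]), 'tool_rot': array([-3.64814455e-01, -3.11986563e+00,  2.94860745e-03]), 'contact_force': array([-0.23498568,  0.92099516, -0.18790789]), 'wrist_torque': array([-0.02760808,  0.02512231,  0.00951572]), 'grip_force': 0.0, 'opening': 0.08538033051393008} 0.0726
```

View pics/top0b.png

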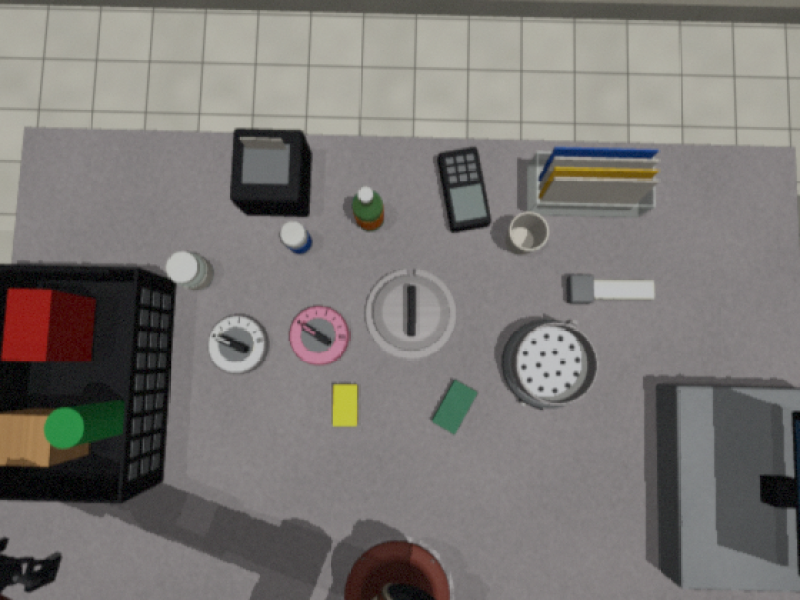

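View pics/side0.png

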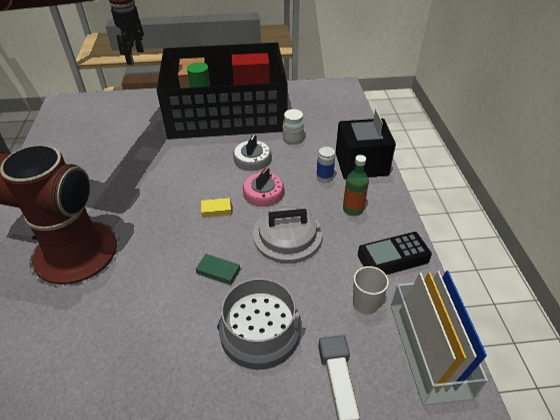

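The top view (800x600) shows the tier at (411,312) with its notch at about (412,272), the steamer at (550,362) with a possible key near (572,322), the white timer at (238,343), and the pink look-alike at (319,335). I'll check these choices in one close crop.

Run:
```python
from h import *
z=np.load("top0.npz");im=z["im"];d=z["d"]
def crop(im,u,v,h,n): return cv2.resize(im[v-h:v+h,u-h:u+h],(n,n),interpolation=cv2.INTER_CUBIC)
si=np.load("side0.npz")["im"]
a=crop(im,385,253,40,400);b=crop(im,288,216,40,400);c=crop(im,167,240,30,300) ;e=crop(si,260,318,55,300)
out=np.zeros((600,800,3),np.uint8)
out[:300,:300]=cv2.resize(a,(300,300));out[:300,300:600]=cv2.resize(b,(300,300));out[300:,:300]=c;out[300:,300:600]=e
cv2.imwrite("pics/crop1.png",out)
P=cloud("top",d)
for n,u,v in(("tierhandle",288,216),("cover",298,225),("steamer floor",385,253),("timer",167,240)): print(n,d[v,u],P[v,u])
```

```text
tierhandle 1.1670843 [ 0.57542071 -0.01365235  0.10290225]
cover 1.2083263 [ 0.55389711 -0.04412342  0.05910713]
steamer floor 1.2103946 [ 0.47984457 -0.29888695  0.04843876]
timer 1.1818823 [0.50002226 0.3272521  0.08151876]
```

View pics/crop1.png

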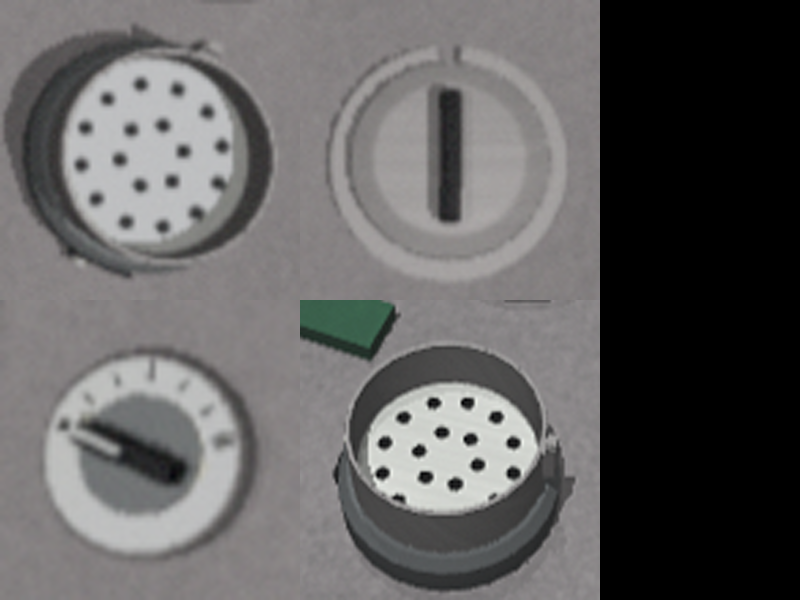

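The crop confirms the choices. The key tab is at crop (205,47), which is top pixel (400,226). The notch is straight up (+x) at crop (450,52). The white timer's pointer is near the dot, and its long 15 bar is at crop (152,370). Now I'll measure each of them.

```bash
cat > m.py <<'E'
from h import *
from scipy.optimize import least_squares
def circ(p,r=None):
    f=lambda q:np.hypot(p[:,0]-q[0],p[:,1]-q[1])-(r or q[2])
    s=least_squares(f,[*p.mean(0)[:2],r or .08],loss="soft_l1",f_scale=.002); return s.x,np.abs(s.fun).mean()
def sel(P,c,rad,zlo,zhi):
    return (np.hypot(P[...,0]-c[0],P[...,1]-c[1])<rad)&(P[...,2]>zlo)&(P[...,2]<zhi)
E
python3 - <<'E'
from m import *
for cam in("top","side"):
    z=np.load(cam+"0.npz");P=cloud(cam,z["d"]);im=z["im"]
    print(cam)
    p=P[sel(P,(.48,-.27),.13,.1,.109)];print("rim",len(p),circ(p[:,:2]))
    p=P[sel(P,(.49,-.27),.13,.110,.125)];print("tab top",len(p),p.mean(0) if len(p) else 0)
    p=P[sel(P,(.56,-.02),.12,.095,.115)];m=p.mean(0);u,s,v=np.linalg.svd(p[:,:2]-m[:2],full_matrices=False);print("handle",len(p),m,np.degrees(np.arctan2(v[0,1],v[0,0])),np.ptp((p[:,:2]-m[:2])@v[0]),np.median(p[:,2]))
    p=P[sel(P,(.56,-.02),.12,.012,.03)];print("flange",len(p),circ(p[:,:2]), np.median(p[:,2]))
    p=P[sel(P,(.56,-.02),.12,.055,.068)];print("cover",len(p),circ(p[:,:2]), np.median(p[:,2]))
    p=P[sel(P,(.5,.33),.10,.026,.045)];print("timer",len(p),p.mean(0),circ(p[:,:2]))
    p=P[sel(P,(.5,.33),.10,.065,.09)];m=p.mean(0);u,s,v=np.linalg.svd(p[:,:2]-m[:2],full_matrices=False);print("bar",len(p),m,np.degrees(np.arctan2(v[0,1],v[0,0])),np.ptp((p[:,:2]-m[:2])@v[0]))
# colour based (top)
im=np.load("top0.npz")["im"]
g=cv2.cvtColor(im,cv2.COLOR_BGR2GRAY)
m=np.zeros_like(g);m[180:255,255:325]=(g[180:255,255:325]<60)
n,l,st,ce=cv2.connectedComponentsWithStats(m);i=1+st[1:,4].argmax();
r=cv2.minAreaRect(np.argwhere(l==i)[:,::-1].astype(np.float32));print("handle px",r, px2plane("top",*ce[i],.104))
b=cv2.boxPoints(r);print([px2plane("top",*q,.104).round(4) for q in b])
m=np.zeros_like(g);m[215:265,140:195]=(g[215:265,140:195]>170)
c=max(cv2.findContours(m,0,1)[0],key=cv2.contourArea);h=cv2.convexHull(c);e=cv2.fitEllipse(h);print("face px",e,px2plane("top",*e[0],.034))
print("key px",px2plane("top",399.7,225.5,.115))
print("notch px",px2plane("top",260-12+450*0+ (450-300)*.26667,176+52*.26667,.021))
E
```

```text
top
rim 293 (array([ 0.47820401, -0.29727954,  0.07768474]), np.float64(0.0013594343304564693))
tab top 18 [ 0.53608149 -0.31679883  0.11357992]
handle 204 [ 0.57314439 -0.01256714  0.10348063] -179.30742581254688 0.09920307919947291 0.10369081638452081
flange 892 (array([ 0.57559117, -0.01323817,  0.08704881]), np.float64(0.0038394877626078258)) 0.02312430763658265
cover 1553 (array([ 0.57396054, -0.01308506,  0.05138722]), np.float64(0.012395773684430712)) 0.06031548900823977
timer 1218 [0.50030735 0.34079776 0.0362084 ] (array([0.50008878, 0.34478839, 0.0456527 ]), np.float64(0.011322128303039084))
bar 117 [0.50012685 0.34364402 0.07769493] 67.08227208138896 0.06220833396136549
side
rim 514 (array([ 0.47462898, -0.3006344 ,  0.07757353]), np.float64(0.001297782980684237))
tab top 26 [ 0.55426644 -0.33229634  0.11353787]
handle 228 [ 0.57061816 -0.01844399  0.10199729] -178.66993095261233 0.09777466651273403 0.10240759296813495
flange 749 (array([ 0.57155668, -0.01182153,  0.08798565]), np.float64(0.0051214833880053375)) 0.02282010238515763
cover 1160 (array([ 0.56861287, -0.02828411,  0.0435587 ]), np.float64(0.014769942556557463)) 0.05990589881284749
timer 620 [0.49670218 0.32812834 0.03512505] (array([0.49494323, 0.34125229, 0.04615778]), np.float64(0.011060869206102698))
bar 83 [0.4965932  0.33880144 0.07485488] -112.9171537797256 0.06671495146380435
handle px ((287.5, 217.0), (34.0, 5.0), 90.0) [ 0.57436042 -0.01221444  0.104     ]
[array([ 0.6202, -0.0041,  0.104 ]), array([ 0.6206, -0.0182,  0.104 ]), array([ 0.5252, -0.0204,  0.104 ]), array([ 0.5248, -0.0065,  0.104 ])]
face px ((164.82568359375, 240.64837646484375), (37.1804084777832, 38.38112258911133), 43.989959716796875) [0.49907346 0.34632074 0.034     ]
key px [ 0.55610575 -0.32262559  0.115     ]
notch px [ 0.66182036 -0.01337132  0.021     ]
```

```bash
cat > go.py <<'E'
import sys
from h import *
from scipy.spatial.transform import Rotation as Ro
def go(x,y,z,ya):   # ya: world angle (deg) of tool y axis, tool down
    s=ctrl.get_obs();R0=Ro.from_rotvec(s["tool_rot"]);a=np.radians(ya)
    Y=np.array([np.cos(a),np.sin(a),0]);Z=np.array([0,0,-1.]);R1=Ro.from_matrix(np.c_[np.cross(Y,Z),Y,Z])
    d=R0.inv().apply(np.array([x,y,z])-s["tool_pos"])/.6;w=(R0.inv()*R1).as_rotvec()/(np.pi/2)
    y0=R0.as_matrix()[:,1]
    print("t",round(s["t"],2),"pos",s["tool_pos"].round(4),"yang",np.degrees(np.arctan2(y0[1],y0[0])).round(2),"q6",s["q"][5].round(2),"F",s["contact_force"].round(1),"open",s["opening"].round(4),"ROW",np.r_[d,w].round(4).tolist())
if __name__=="__main__": go(*map(float,sys.argv[1:5]))
E
python3 go.py .5725 -.0135 .27 90.8
```

```text
Traceback (most recent call last):
  File "go.py", line 10, in <module>
    if __name__=="__main__": go(*map(float,sys.argv[1:5]))
                             ~~^^^^^^^^^^^^^^^^^^^^^^^^^^^
  File "go.py", line 9, in go
    print("t",round(s["t"],2),"pos",s["tool_pos"].round(4),"yang",np.degrees(np.arctan2(y0[1],y0[0])).round(2),"q6",s["q"][5].round(2),"F",s["contact_force"].round(1),"open",s["opening"].round(4),"ROW",np.r_[d,w].round(4).tolist())
                                                                                                                                                                              ^^^^^^^^^^^^^^^^^^
AttributeError: 'float' object has no attribute 'round'
```

```bash
sed -i 's/s\["opening"\].round(4)/round(s["opening"],4)/' go.py; python3 go.py .5725 -.0135 .27 90.8
```

```text
t 0.1 pos [0.144  0.6077 0.3027] yang 76.66 q6 -0.12 F [-0.2  0.9 -0.2] open 0.0854 ROW [-0.9337, -0.8426, 0.0559, -0.0012, -0.0003, -0.1571]
```

{"api": "apply_moves", "payload": {
  "rows": [0,0,-0.15,0,0,0,0,0,-0.15,0,0,0,-0.93,-0.84,-0.1,0,0,-0.157,-0.93,-0.84,-0.1,0,0,-0.157,-0.93,-0.84,-0.1,0,0,-0.157,-0.93,-0.84,-0.1,0,0,-0.157,-0.93,-0.84,-0.1,0,0,-0.157,-0.93,-0.84,-0.1,0,0,-0.157,-0.93,-0.84,-0.1,0,0,-0.157,-0.93,-0.84,-0.1,0,0,-0.157,-0.93,-0.84,-0.1,0,0,-0.157,-0.93,-0.84,-0.1,0,0,-0.157,-0.93,-0.84,-0.1,0,0,-0.157,-0.93,-0.84,-0.1,0,0,-0.157,-0.93,-0.84,-0.1,0,0,-0.157,-0.93,-0.84,0.05,0,0,-0.157,-0.93,-0.84,0.05,0,0,-0.157,-0.93,-0.84,0.05,0,0,-0.157,-0.93,-0.84,0.05,0,0,-0.157],
  "grip": 1
}}

```text
t: 2.0
tool_pos: [0.5696, -0.0134, 0.2677]
tool_rot: [0.016, -3.132, -0.001]
contact_force: [-0.5, 1.1, -0.1]
opening: 0.0857
grip_force: 0.0
```

```bash
python3 go.py .5725 -.0135 .19 90.8
```

```text
t 2.0 pos [ 0.5696 -0.0134  0.2677] yang 90.58 q6 -1.73 F [-0.5  1.1 -0.1] open 0.0857 ROW [-0.0062, -0.0004, 0.1294, 0.0006, -0.0064, -0.0025]
```

{"api": "apply_moves", "payload": {
  "rows": [-0.005,0,0.1,0,-0.006,0,-0.005,0,0.15,0,-0.006,0,-0.005,0,0.18,0,-0.006,0,-0.005,0,0.193,0,-0.006,0,-0.005,0,0.193,0,-0.006,0,-0.005,0,0.193,0,-0.006,0]
}}

```text
t: 2.6
tool_pos: [0.5749, -0.0107, 0.1602]
tool_rot: [-0.022, 3.129, -0.0]
contact_force: [0.8, -0.3, 1.0]
opening: 0.0855
grip_force: 0.0
```

{"api": "apply_moves", "payload": {
  "rows": [0,0,0,0,0,0,0,0,0,0,0,0,0,0,0,0,0,0,0,0,0,0,0,0,0,0,0,0,0,0,0,0,0,0,0,0,0,0,0,0,0,0,0,0,0,0,0,0],
  "grip": 0,
  "grip_force": 60
}}

```text
t: 3.4
tool_pos: [0.5741, -0.0115, 0.1584]
tool_rot: [-0.021, 3.131, -0.001]
contact_force: [0.5, -4.1, 2.2]
opening: 0.0145
grip_force: 64.0
```

```bash
python3 go.py .5725 -.0135 .29 90.8
```

```text
t 3.4 pos [ 0.5741 -0.0115  0.1584] yang 90.78 q6 -1.73 F [ 0.5 -4.1  2.2] open 0.0145 ROW [0.0005, -0.0036, -0.2193, -0.0006, 0.0064, -0.0002]
```

{"api": "apply_moves", "payload": {
  "rows": [0,0,-0.02,0,0,0,0,0,-0.05,0,0,0,0,0,-0.08,0,0,0,0,0,-0.11,0,0,0,0,0,-0.15,0,0,0,0,0,-0.19,0,0,0,0,0,-0.23,0,0,0,0,0,-0.25,0,0,0,0,0,-0.25,0,0,0,0,0,-0.25,0,0,0]
}}

```text
t: 4.4
tool_pos: [0.5719, -0.0107, 0.3067]
tool_rot: [-0.022, 3.134, 0.001]
contact_force: [0.5, 0.3, -5.2]
opening: 0.0148
grip_force: 63.2
```

```bash
python3 go.py .476 -.299 .308 70
```

```text
t 4.4 pos [ 0.5719 -0.0107  0.3067] yang 90.8 q6 -1.73 F [ 0.5  0.3 -5.2] open 0.0148 ROW [0.1665, -0.4782, -0.0038, 0.0013, 0.0045, 0.2311]
```

Run:
```python
from m import *
out=np.zeros((400,800,3),np.uint8)
for k,(cam,u,v,h) in enumerate((("top",395,232,25),("side",285,312,25))):
    z=np.load(cam+"0.npz");im=z["im"];P=cloud(cam,z["d"])
    out[:,400*k:400*k+400]=cv2.resize(im[v-h:v+h,u-h:u+h],(400,400),interpolation=cv2.INTER_NEAREST)
    s=sel(P,(.48,-.30),.11,.107,.125);p=P[s]
    for q,uv in zip(p,np.argwhere(s)): print(cam,uv[::-1],q.round(4))
cv2.imwrite("pics/tab.png",out)
```

```text
top [400 223] [ 0.5636 -0.3253  0.1086]
top [401 223] [ 0.5631 -0.3263  0.1149]
top [399 224] [ 0.5608 -0.3229  0.1075]
top [400 224] [ 0.5602 -0.3233  0.1158]
top [401 224] [ 0.5606 -0.3271  0.1119]
top [402 224] [ 0.5604 -0.3289  0.1153]
top [403 224] [ 0.5606 -0.332   0.1141]
top [388 225] [ 0.5572 -0.2924  0.1071]
top [399 225] [ 0.5579 -0.3224  0.109 ]
top [400 225] [ 0.5576 -0.3237  0.114 ]
top [401 225] [ 0.5575 -0.3259  0.1162]
top [402 225] [ 0.5579 -0.3299  0.1119]
top [403 225] [ 0.5579 -0.3322  0.1134]
top [404 225] [ 0.5578 -0.3347  0.1144]
top [382 226] [ 0.5539 -0.2753  0.1085]
top [390 226] [ 0.5544 -0.2974  0.1092]
top [393 226] [ 0.5546 -0.3054  0.1101]
top [395 226] [ 0.5549 -0.3117  0.1077]
top [400 226] [ 0.5552 -0.3254  0.1082]
top [401 226] [ 0.5551 -0.3272  0.1115]
top [402 226] [ 0.5546 -0.3277  0.1195]
top [403 226] [ 0.5548 -0.3309  0.1178]
top [404 226] [ 0.5553 -0.3357  0.111 ]
top [395 227] [ 0.5522 -0.3118  0.1071]
top [397 227] [ 0.5523 -0.3173  0.1072]
top [403 227] [ 0.5527 -0.3337  0.1082]
top [377 228] [ 0.5479 -0.2613  0.109 ]
top [401 228] [ 0.54
[... 2452 characters left out ...]
1 ]
side [296 318] [ 0.5515 -0.3375  0.1127]
side [297 318] [ 0.5538 -0.3366  0.1108]
side [298 318] [ 0.5556 -0.3381  0.1129]
side [296 319] [ 0.5517 -0.3366  0.1073]
side [297 319] [ 0.5536 -0.3381  0.1094]
side [298 319] [ 0.5557 -0.3382  0.1092]
side [223 320] [ 0.3991 -0.3223  0.1072]
side [224 321] [ 0.4012 -0.3249  0.1072]
side [289 324] [ 0.5356 -0.3474  0.1082]
side [289 326] [ 0.5351 -0.3514  0.1071]
side [286 328] [ 0.5284 -0.3553  0.107 ]
side [233 334] [ 0.4189 -0.3575  0.1073]
side [279 335] [ 0.5123 -0.37    0.1073]
side [237 336] [ 0.4269 -0.3631  0.1075]
side [238 336] [ 0.4289 -0.3634  0.1078]
side [240 337] [ 0.4329 -0.3658  0.1072]
side [267 339] [ 0.4871 -0.3771  0.1087]
```

View pics/tab.png

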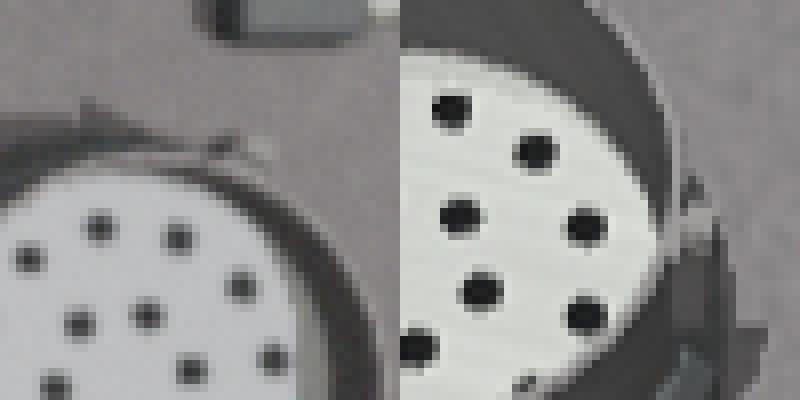

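The tab is at top px (402.5,224.5) and side px (297,315). Both put it at about -21.2° at r = 86 mm, which matches its description. Next I carry the tier over the steamer.

{"api": "apply_moves", "payload": {
  "rows": [0.01,-0.03,0,0,0,0.015,0.025,-0.07,0,0,0,0.035,0.042,-0.12,0,0,0,0.06,0.06,-0.17,0,0,0,0.09,0.077,-0.22,0,0,0,0.12,0.095,-0.27,0,0,0,0.15,0.112,-0.32,0,0,0,0.18,0.13,-0.37,0,0,0,0.21,0.147,-0.42,0,0,0,0.23,0.16,-0.46,0,0,0,0.244,0.166,-0.478,0,0,0.004,0.244,0.166,-0.478,0,0,0.004,0.244,0.166,-0.478,0,0,0.004,0.244,0.166,-0.478,0,0,0.004,0.244,0.166,-0.478,0,0,0.004,0.244]
}}

```text
t: 5.9
tool_pos: [0.4772, -0.2981, 0.3071]
tool_rot: [0.574, 3.086, 0.003]
contact_force: [-0.2, -0.3, -5.6]
opening: 0.0146
grip_force: 63.1
```

```bash
python3 go.py .4764 -.299 .285 68.8
python3 - <<'E'
from m import *
from scipy.spatial.transform import Rotation as Ro
zt=ctrl.get_obs()["tool_pos"]
b=zt[2]-.158
out=np.zeros((500,800,3),np.uint8)
for k,(cam,u,v,h) in enumerate((("top",392,248,50),("side",265,290,80))):
    im,d=ctrl.get_image(cam);np.savez(cam+"1.npz",im=im,d=d);P=cloud(cam,d)
    out[:400,400*k:400*k+400]=cv2.resize(im[v-h:v+h,u-h:u+h],(400,400),interpolation=cv2.INTER_CUBIC)
    s=sel(P,zt[:2],.12,b+.012,b+.030);p=P[s];r=np.hypot(*(p[:,:2]-zt[:2]).T)
    a=np.arctan2(*(p[:,:2]-zt[:2]).T[::-1]);bi=(a/np.radians(5)).round()
    e=np.array([p[bi==i][r[bi==i].argmax()] for i in np.unique(bi)])
    print(cam,"flange outer",len(e),circ(e[:,:2],.094),"all",circ(p[:,:2]),np.median(p[:,2])-b,)
    s=sel(P,zt[:2],.12,b+.095,b+.11);p=P[s];m=p.mean(0);print("handle",len(p),m)
cv2.imwrite("pics/hov.png",out)
E
```

```text
t 5.9 pos [ 0.4772 -0.2981  0.3071] yang 68.93 q6 -1.9 F [-0.2 -0.3 -5.6] open 0.0146 ROW [0.0008, -0.002, 0.0368, 0.0017, 0.0016, 0.0014]
top flange outer 49 (array([ 0.47678406, -0.29638729,  0.094     ]), np.float64(0.0006977190597797681)) all (array([ 0.47689422, -0.2986691 ,  0.08752641]), np.float64(0.004144935286051199)) 0.023004911873443223
handle 47 [ 0.5091636  -0.30348693  0.2510599 ]
side flange outer 58 (array([ 0.47335703, -0.2991158 ,  0.094     ]), np.float64(0.0009444461451030179)) all (array([ 0.47348789, -0.29536954,  0.0882249 ]), np.float64(0.00477042015185314)) 0.022912939550448153
handle 288 [ 0.48266343 -0.30715139  0.25132285]
```

View pics/hov.png

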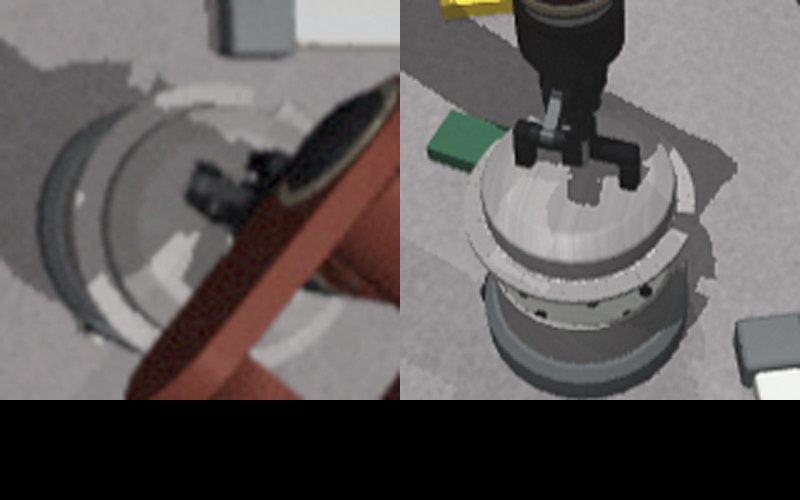

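The side crop shows the notch gap in the flange at about crop (685,218), side px (299,297). I'll check its bearing.

```bash
python3 - <<'E'
from m import *
z=np.load("side1.npz");P=cloud("side",z["d"]);g=cv2.cvtColor(z["im"],6)
c=np.array([.4734,-.2991])
for a in range(-34,-8,2):
    row=[]
    for r in (.081,.083,.085,.087,.089,.091):
        u,v=proj("side",[c[0]+r*np.cos(np.radians(a)),c[1]+r*np.sin(np.radians(a)),.172]).round().astype(int)
        row.append((int(1000*P[v,u,2]),int(g[v,u])))
    print(a,row)
E
python3 go.py .4785 -.2993 .27 68.8
```

```text
-34 [(171, 160), (171, 162), (171, 162), (171, 163), (169, 164), (170, 162)]
-32 [(171, 164), (172, 161), (173, 163), (171, 163), (172, 163), (171, 175)]
-30 [(170, 165), (171, 163), (169, 164), (943, 176), (169, 182), (169, 182)]
-28 [(174, 169), (171, 176), (171, 177), (171, 182), (170, 167), (170, 184)]
-26 [(104, 131), (0, 117), (0, 140), (0, 118), (2, 97), (0, 91)]
-24 [(0, 87), (1, 89), (0, 94), (-3, 89), (1, 93), (2, 96)]
-22 [(0, 93), (0, 96), (-1, 96), (0, 93), (0, 95), (2, 95)]
-20 [(2, 95), (0, 96), (0, 95), (-1, 93), (0, 92), (2, 92)]
-18 [(0, 84), (1, 95), (0, 93), (1, 94), (1, 92), (0, 92)]
-16 [(167, 70), (169, 99), (165, 88), (167, 87), (165, 89), (168, 88)]
-14 [(174, 165), (171, 157), (170, 161), (170, 160), (172, 117), (172, 117)]
-12 [(171, 189), (171, 183), (171, 182), (172, 182), (172, 182), (171, 183)]
-10 [(169, 187), (943, 182), (172, 180), (171, 180), (173, 180), (168, 179)]
t 6.0 pos [ 0.4771 -0.2984  0.3073] yang 68.91 q6 -1.9 F [ 0.1  0.1 -5. ] open 0.0144 ROW [-0.0025, -0.0008, 0.0621, 0.0016, 0.0018, 0.0012]
```

The notch sits at about -21.3°, in line with the tab. I'll lower with a small centring correction.

{"api": "apply_moves", "payload": {
  "rows": [-0.0025,-0.001,0.02,0.0015,0.0015,0.001,-0.0025,-0.001,0.035,0.0015,0.0015,0.001,-0.0025,-0.001,0.05,0.0015,0.0015,0.001,-0.0025,-0.001,0.06,0.0015,0.0015,0.001,-0.0025,-0.001,0.062,0.0015,0.0015,0.001,-0.0025,-0.001,0.062,0.0015,0.0015,0.001]
}}

```text
t: 6.6
tool_pos: [0.478, -0.3002, 0.2695]
tool_rot: [-0.58, -3.087, -0.0]
contact_force: [-0.1, 0.7, -5.2]
opening: 0.0145
grip_force: 63.0
```

{"api": "apply_moves", "payload": {
  "rows": [0,0,0.003,0,0,0,0,0,0.006,0,0,0,0,0,0.009,0,0,0,0,0,0.012,0,0,0,0,0,0.015,0,0,0,0,0,0.015,0,0,0]
}}

```text
t: 7.2
tool_pos: [0.478, -0.3001, 0.2606]
tool_rot: [-0.579, -3.087, -0.0]
contact_force: [0.1, -0.1, -5.6]
opening: 0.0145
grip_force: 63.0
```

```bash
python3 go.py .4785 -.2993 .25 68.8
```

```text
t 7.2 pos [ 0.478  -0.3001  0.2606] yang 68.74 q6 -1.89 F [ 0.1 -0.1 -5.6] open 0.0145 ROW [-0.0003, 0.0015, 0.0176, 0.0001, -0.0002, -0.0006]
```

{"api": "apply_moves", "payload": {
  "rows": [0,0.001,0.003,0,0,0,0,0.001,0.006,0,0,0,0,0.001,0.008,0,0,0,0,0.001,0.008,0,0,0]
}}

```text
t: 7.6
tool_pos: [0.4785, -0.2996, 0.2567]
tool_rot: [0.579, 3.087, -0.0]
contact_force: [0.6, 2.5, -2.7]
opening: 0.0144
grip_force: 63.4
```

{"api": "apply_moves", "payload": {
  "rows": [0,0,0.003,0,0,0,0,0,0.006,0,0,0,0,0,0.008,0,0,0,0,0,0.008,0,0,0]
}}

```text
t: 8.0
tool_pos: [0.4783, -0.2994, 0.2506]
tool_rot: [0.579, 3.088, 0.001]
contact_force: [1.8, 1.3, -5.5]
opening: 0.0145
grip_force: 63.2
```

```bash
python3 go.py .4785 -.2993 .25 68.8
```

```text
t 8.0 pos [ 0.4783 -0.2994  0.2506] yang 68.74 q6 -1.89 F [ 1.8  1.3 -5.5] open 0.0145 ROW [-0.0002, 0.0002, 0.0009, 0.0005, -0.0, -0.0006]
```

{"api": "apply_moves", "payload": {
  "rows": [0,0,0.002,0,0,0,0,0,0.004,0,0,0,0,0,0.006,0,0,0,0,0,0.006,0,0,0]
}}

```text
t: 8.4
tool_pos: [0.4784, -0.2994, 0.2476]
tool_rot: [0.579, 3.087, 0.001]
contact_force: [1.2, 3.4, -3.5]
opening: 0.0146
grip_force: 63.3
```

{"api": "apply_moves", "payload": {
  "rows": [0,0,0.002,0,0,0,0,0,0.003,0,0,0,0,0,0.003,0,0,0]
}}

```text
t: 8.7
tool_pos: [0.4784, -0.2995, 0.2459]
tool_rot: [0.579, 3.087, 0.001]
contact_force: [2.2, 3.1, -2.1]
opening: 0.0146
grip_force: 63.4
```

{"api": "apply_moves", "payload": {
  "rows": [0,0,0.002,0,0,0,0,0,0.003,0,0,0,0,0,0.003,0,0,0]
}}

```text
t: 9.0
tool_pos: [0.4782, -0.2995, 0.2456]
tool_rot: [-0.579, -3.087, -0.001]
contact_force: [-1.8, 6.7, 4.8]
opening: 0.0146
grip_force: 64.3
```

```bash
python3 go.py .4785 -.2993 .243 68.8; python3 -c "
from m import *
im,d=ctrl.get_image('side');P=cloud('side',d);z0=np.load('side0.npz')
s=sel(P,(.4755,-.2995),.093,.12,.137);p=P[s];r=np.hypot(p[:,0]-.4735,p[:,1]+.2995);p=p[r>.081];A=np.c_[p[:,:2]-[.4735,-.2995],np.ones(len(p))];c=np.linalg.lstsq(A,p[:,2],rcond=None)[0];print(len(p),c,'flange top z expected .128; tilt deg',np.degrees(c[:2]))"
```

```text
t 9.0 pos [ 0.4782 -0.2995  0.2456] yang 68.75 q6 -1.89 F [-1.8  6.7  4.8] open 0.0146 ROW [-0.0003, 0.0004, 0.0043, 0.0002, -0.0003, -0.0006]
0 [0. 0. 0.] flange top z expected .128; tilt deg [0. 0.]
```

```bash
python3 -c "
from m import *
for cam,c in(('side',(.4735,-.2995)),('top',(.4770,-.2965))):
    im,d=ctrl.get_image(cam);cv2.imwrite('pics/seat_%s.png'%cam,im);P=cloud(cam,d)
    r=np.hypot(P[...,0]-c[0],P[...,1]-c[1]);s=(r>.081)&(r<.092)&(P[...,2]>.1);p=P[s];print(cam,len(p),np.percentile(p[:,2],[5,25,50,75,95]))
    p=p[abs(p[:,2]-np.median(p[:,2]))<.008];A=np.c_[p[:,:2]-c,np.ones(len(p))];k=np.linalg.lstsq(A,p[:,2],rcond=None)[0];print(k[2],np.degrees(k[:2]))
"
```

```text
side 1375 [0.10801131 0.11005201 0.11215284 0.46961691 0.50780758]
0.11060780468084709 [-0.16194427  0.32521836]
top 753 [0.1077265  0.11015141 0.11283296 0.48001168 0.50914866]
0.11084599339135032 [-0.17600063 -0.03153307]
```

The flange top is at 110 mm (rim + 5 mm) and level, so the tier is seated. I'll release it, retreat, and then go to the timer.

{"api": "apply_moves", "payload": {
  "rows": [0,0,-0.001,0,0,0,0,0,-0.002,0,0,0,0,0,-0.002,0,0,0,0,0,-0.002,0,0,0,0,0,-0.002,0,0,0,0,0,-0.002,0,0,0,0,0,-0.002,0,0,0,0,0,-0.002,0,0,0],
  "grip": 1
}}

```text
t: 9.95
tool_pos: [0.4783, -0.2997, 0.2453]
tool_rot: [0.579, 3.087, -0.0]
contact_force: [-0.5, 0.7, -0.1]
opening: 0.0853
grip_force: 0.0
```

{"api": "apply_moves", "payload": {
  "rows": [0,0,-0.04,0,0,0,0,0,-0.08,0,0,0,0,0,-0.14,0,0,0,0,0,-0.17,0,0,0,0,0,-0.17,0,0,0]
}}

```text
t: 10.45
tool_pos: [0.4793, -0.3004, 0.3516]
tool_rot: [0.578, 3.081, -0.006]
contact_force: [0.1, 0.0, 0.2]
opening: 0.0858
grip_force: 0.0
```

```bash
python3 go.py .498 .3435 .26 157.1
python3 - <<'E'
from m import *
im=np.load("top0.npz")["im"];g=cv2.cvtColor(im,6).astype(np.float32)
# marks: sample ring at mark radius, face centre
for c,nm in(((.4991,.3463),"face"),((.4997,.3445),"mean")):
    best=[]
    for a in range(-110,110,3):
        v=[]
        for r in(.045,.048,.051,.054,.057):
            u,w=proj("top",[c[0]+r*np.cos(np.radians(a)),c[1]+r*np.sin(np.radians(a)),.034])
            v.append(cv2.getRectSubPix(g,(1,1),(float(u),float(w)))[0,0])
        best.append((a,int(np.mean(v))))
    print(nm,best)
E
```

```text
t 10.45 pos [ 0.4793 -0.3004  0.3516] yang 68.75 q6 -1.89 F [0.1 0.  0.2] open 0.0858 ROW [0.361, 1.0118, 0.1477, -0.0047, 0.0024, -0.9817]
face [(-110, 179), (-107, 181), (-104, 180), (-101, 180), (-98, 181), (-95, 182), (-92, 181), (-89, 178), (-86, 173), (-83, 152), (-80, 126), (-77, 128), (-74, 144), (-71, 169), (-68, 179), (-65, 180), (-62, 179), (-59, 177), (-56, 163), (-53, 158), (-50, 171), (-47, 179), (-44, 180), (-41, 180), (-38, 180), (-35, 181), (-32, 174), (-29, 161), (-26, 166), (-23, 178), (-20, 181), (-17, 182), (-14, 184), (-11, 182), (-8, 176), (-5, 144), (-2, 154), (1, 175), (4, 181), (7, 182), (10, 182), (13, 182), (16, 180), (19, 166), (22, 162), (25, 177), (28, 182), (31, 182), (34, 181), (37, 181), (40, 178), (43, 167), (46, 162), (49, 174), (52, 180), (55, 178), (58, 179), (61, 179), (64, 169), (67, 149), (70, 136), (73, 142), (76, 164), (79, 175), (82, 179), (85, 179), (88, 180), (91, 180), (94, 180), (97, 179), (100, 179), (103, 181), (106, 183), (109, 182)]
mean [(-110, 172), (-107, 172), (-104, 172), (-101, 172), (-98, 171), (-95, 171), (-92, 170), (-89, 168), (-86, 162), (-83, 144), (-80, 121), (-77, 125), (-74, 140), (-71, 161), (-68, 169), (-65, 169), (-62, 170), (-59, 169), (-56, 160), (-53, 151), (-50, 160), (-47, 171), (-44, 171), (-41, 172), (-38, 172), (-35, 172), (-32, 172), (-29, 161), (-26, 155), (-23, 167), (-20, 173), (-17, 177), (-14, 179), (-11, 177), (-8, 177), (-5, 167), (-2, 133), (1, 163), (4, 176), (7, 179), (10, 181), (13, 181), (16, 182), (19, 178), (22, 163), (25, 167), (28, 180), (31, 183), (34, 183), (37, 183), (40, 182), (43, 179), (46, 165), (49, 167), (52, 180), (55, 182), (58, 179), (61, 179), (64, 176), (67, 157), (70, 139), (73, 136), (76, 160), (79, 170), (82, 177), (85, 182), (88, 185), (91, 186), (94, 186), (97, 186), (100, 186), (103, 186), (106, 187), (109, 187)]
```

{"api": "apply_moves", "payload": {
  "rows": [0.36,0.99,0.0,0,0,-0.98,0.36,0.99,0.0,0,0,-0.98,0.36,0.99,0.0,0,0,-0.98,0.36,0.99,0.0,0,0,-0.98,0.36,0.99,0.0,0,0,-0.98,0.36,0.99,0.0,0,0,-0.98,0.36,0.99,0.0,0,0,-0.98,0.36,0.99,0.0,0,0,-0.98,0.36,0.99,0.0,0,0,-0.98,0.36,0.99,0.0,0,0,-0.98,0.36,0.99,0.0,0,0,-0.98,0.36,0.99,0.0,0,0,-0.98,0.36,0.99,0.0,0,0,-0.98,0.36,0.99,0.0,0,0,-0.98,0.36,0.99,0.0,0,0,-0.98,0.36,0.99,0.14,0,0,-0.98,0.36,0.99,0.14,0,0,-0.98,0.36,0.99,0.14,0,0,-0.98,0.36,0.99,0.14,0,0,-0.98,0.36,0.99,0.14,0,0,-0.98]
}}

```text
t: 12.45
tool_pos: [0.4936, 0.3321, 0.2661]
tool_rot: [-1.729, 2.618, -0.001]
contact_force: [-0.1, -0.5, 0.6]
opening: 0.0853
grip_force: 0.0
```

```bash
python3 go.py .4995 .344 .19 157.1
```

```text
t 12.45 pos [0.4936 0.3321 0.2661] yang 156.89 q6 -2.27 F [-0.1 -0.5  0.6] open 0.0853 ROW [-0.0217, -0.0009, 0.1269, -0.0019, 0.002, -0.0023]
```

{"api": "apply_moves", "payload": {
  "rows": [-0.0215,-0.001,0.08,-0.002,0.002,-0.002,-0.0215,-0.001,0.127,-0.002,0.002,-0.002,-0.0215,-0.001,0.18,-0.002,0.002,-0.002,-0.0215,-0.001,0.22,-0.002,0.002,-0.002,-0.0215,-0.001,0.238,-0.002,0.002,-0.002,-0.0215,-0.001,0.238,-0.002,0.002,-0.002,-0.0215,-0.001,0.238,-0.002,0.002,-0.002]
}}

```text
t: 13.15
tool_pos: [0.4994, 0.3445, 0.1229]
tool_rot: [1.736, -2.618, -0.0]
contact_force: [0.0, -0.0, -0.4]
opening: 0.0855
grip_force: 0.0
```

```bash
python3 go.py .4995 .344 .121 157.1; python3 -c "
from h import *
im,d=ctrl.get_image('side');cv2.imwrite('pics/tm.png',cv2.resize(im[90:210,190:330],(700,600),interpolation=2))"
```

```text
t 13.15 pos [0.4994 0.3445 0.1229] yang 157.12 q6 -2.26 F [ 0.  -0.  -0.4] open 0.0855 ROW [0.0007, -0.0005, 0.0032, 0.0003, -0.0002, 0.0002]
```

View pics/tm.png

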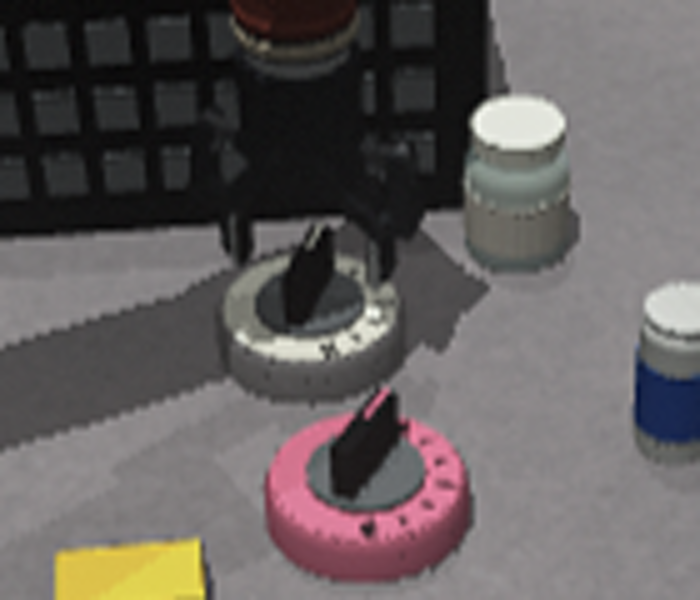

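The view shows the fingers at (238,235) and (385,255), on either side of the white timer's bar at (312,275). Closing the grip.

{"api": "apply_moves", "payload": {
  "rows": [0,0,0,0,0,0,0,0,0,0,0,0,0,0,0,0,0,0,0,0,0,0,0,0,0,0,0,0,0,0,0,0,0,0,0,0,0,0,0,0,0,0,0,0,0,0,0,0],
  "grip": 0,
  "grip_force": 60
}}

```text
t: 14.0
tool_pos: [0.4977, 0.3441, 0.1208]
tool_rot: [1.734, -2.614, -0.002]
contact_force: [-5.0, 0.1, 5.5]
opening: 0.013
grip_force: 59.6
```

```bash
python3 go.py .4995 .344 .121 77; python3 -c "
from h import *;s=ctrl.get_obs();print(s['wrist_torque'],s['grip_force'])"
```

```text
t 14.0 pos [0.4977 0.3441 0.1208] yang 157.13 q6 -2.26 F [-5.   0.1  5.5] open 0.013 ROW [-0.0011, -0.0029, -0.0004, 0.0005, -0.0036, 0.8903]
[0.05836286 0.68170745 0.0235502 ] 59.62780237197876
```

{"api": "apply_moves", "payload": {
  "rows": [0,0.003,0,0,0,0.04,0,0.003,0,0,0,0.11,0,0.003,0,0,0,0.18,0,0.003,0,0,0,0.25,0,0.003,0,0,0,0.32,0,0.003,0,0,0,0.39,0,0.003,0,0,0,0.46,0,0.003,0,0,0,0.53,0,0.003,0,0,0,0.6,0,0.003,0,0,0,0.67,0,0.003,0,0,0,0.74,0,0.003,0,0,0,0.81,0,0.003,0,0,0,0.87,0,0.003,0,0,0,0.87,0,0.003,0,0,0,0.87]
}}

```text
t: 15.5
tool_pos: [0.4963, 0.3459, 0.1207]
tool_rot: [-0.306, -3.123, -0.002]
contact_force: [-2.1, 5.4, 2.1]
opening: 0.0128
grip_force: 59.2
```

```bash
python3 go.py .4975 .344 .121 0; python3 -c "
from h import *;s=ctrl.get_obs();print(s['wrist_torque'],s['grip_force'])"
```

```text
t 15.5 pos [0.4963 0.3459 0.1207] yang 78.8 q6 -0.89 F [-2.1  5.4  2.1] open 0.0128 ROW [-0.0025, -0.0027, -0.0004, -0.0011, -0.0024, 0.8756]
[ 0.84044436  0.5356807  -0.05915207] 59.195626974105835
```

{"api": "apply_moves", "payload": {
  "rows": [0,0.002,0,0,0,0.06,0,0.002,0,0,0,0.13,0,0.002,0,0,0,0.2,0,0.002,0,0,0,0.27,0,0.002,0,0,0,0.34,0,0.002,0,0,0,0.41,0,0.002,0,0,0,0.48,0,0.002,0,0,0,0.55,0,0.002,0,0,0,0.62,0,0.002,0,0,0,0.69,0,0.002,0,0,0,0.76,0,0.002,0,0,0,0.82,0,0.002,0,0,0,0.88,0,0.002,0,0,0,0.88,0,0.002,0,0,0,0.88]
}}

```text
t: 17.0
tool_pos: [0.4979, 0.3474, 0.1208]
tool_rot: [-2.228, -2.213, -0.005]
contact_force: [3.3, 7.4, -2.7]
opening: 0.0136
grip_force: 58.6
```

```bash
python3 go.py .4975 .344 .121 86; python3 -c "
from h import *;s=ctrl.get_obs();print(s['wrist_torque'],s['grip_force'])
im,d=ctrl.get_image('side');a=cv2.resize(im[100:190,200:305],(700,600),interpolation=2);cv2.imwrite('pics/tm30.png',a)"
```

```text
t 17.0 pos [0.4979 0.3474 0.1208] yang -0.39 q6 0.49 F [ 3.3  7.4 -2.7] open 0.0136 ROW [-0.0057, -0.0006, -0.0003, 0.002, -0.0013, -0.9599]
[ 1.24055039 -0.38759177  0.04842731] 58.55902433395386
```

View pics/tm30.png

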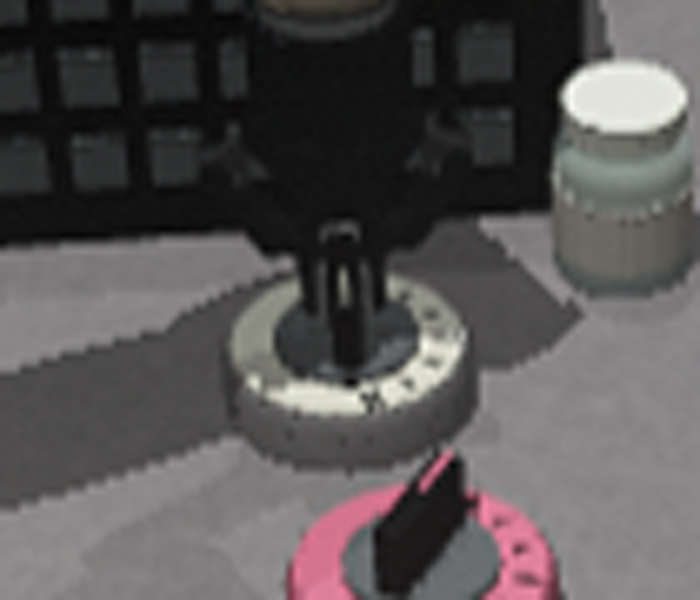

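The pointer nose at (350,378) is past the 30 pair at (372,400), by about 10°. Now I bring it back to 15, with the pointer at -4° and the tool y axis at 86°.

{"api": "apply_moves", "payload": {
  "rows": [0.002,0,0,0,0,-0.06,0.002,0,0,0,0,-0.13,0.002,0,0,0,0,-0.2,0.002,0,0,0,0,-0.27,0.002,0,0,0,0,-0.34,0.002,0,0,0,0,-0.41,0.002,0,0,0,0,-0.48,0.002,0,0,0,0,-0.55,0.002,0,0,0,0,-0.62,0.002,0,0,0,0,-0.69,0.002,0,0,0,0,-0.76,0.002,0,0,0,0,-0.83,0.002,0,0,0,0,-0.9,0.002,0,0,0,0,-0.94,0.002,0,0,0,0,-0.96,0.002,0,0,0,0,-0.96,0.002,0,0,0,0,-0.96]
}}

```text
t: 18.75
tool_pos: [0.4964, 0.3463, 0.1207]
tool_rot: [-0.108, -3.135, 0.006]
contact_force: [-5.1, -4.5, 5.0]
opening: 0.0129
grip_force: 60.0
```

```bash
python3 go.py .4975 .346 .121 86
```

```text
t 18.75 pos [0.4964 0.3463 0.1207] yang 86.05 q6 -1.01 F [-5.1 -4.5  5. ] open 0.0129 ROW [-0.0018, -0.0003, -0.0005, -0.0027, -0.0031, 0.0006]
```

Next I release and rise straight up, then measure.

{"api": "apply_moves", "payload": {
  "rows": [0,0,0,0,0,0,0,0,0,0,0,0,0,0,0,0,0,0,0,0,0,0,0,0,0,0,0,0,0,0,0,0,0,0,0,0,0,0,0,0,0,0,0,0,0,0,0,0,0,0,-0.04,0,0,0,0,0,-0.1,0,0,0,0,0,-0.18,0,0,0,0,0,-0.26,0,0,0,0,0,-0.34,0,0,0],
  "grip": 1
}}

```text
t: 20.05
tool_pos: [0.4971, 0.3472, 0.3263]
tool_rot: [-0.109, -3.136, 0.003]
contact_force: [0.2, 0.5, 0.1]
opening: 0.0858
grip_force: 0.0
```

{"api": "apply_moves", "payload": {
  "rows": [0.3,0,0,0,0,0,0.3,0,0,0,0,0,0.3,0,0,0,0,0,0.3,0,0,0,0,0,0.3,0,0,0,0,0,0.3,0,0,0,0,0]
}}

```text
t: 20.65
tool_pos: [0.3176, 0.3599, 0.3255]
tool_rot: [-0.107, -3.137, 0.002]
contact_force: [0.6, 0.9, 0.1]
opening: 0.0856
grip_force: 0.0
```

```bash
python3 go.py .4975 .346 .121 86;python3 - <<'E'
from m import *
out=np.zeros((600,800,3),np.uint8)
for k,cam in enumerate(("top","side")):
    im,d=ctrl.get_image(cam);P=cloud(cam,d);z0=np.load(cam+"0.npz");
    out[:300,400*k:400*k+400]=cv2.resize(im,(400,300),interpolation=3)
    u,v=((165,240),(252,152))[k];out[300:,400*k:400*k+300]=cv2.resize(im[v-28:v+28,u-28:u+28],(300,300),interpolation=2)
    p=P[sel(P,(.5,.33),.10,.065,.09)];m=p.mean(0);_,s,w=np.linalg.svd(p[:,:2]-m[:2],full_matrices=False);print("bar",len(p),m,np.degrees(np.arctan2(w[0,1],w[0,0])),np.ptp((p[:,:2]-m[:2])@w[0]))
    c=((.4770,-.2965),(.4735,-.2995))[k]
    r=np.hypot(P[...,0]-c[0],P[...,1]-c[1]);p=P[(r>.081)&(r<.092)&(abs(P[...,2]-.11)<.008)]
    A=np.c_[p[:,:2]-c,np.ones(len(p))];q=np.linalg.lstsq(A,p[:,2],rcond=None)[0];print(cam,"flange",len(p),q[2],np.degrees(q[:2]))
cv2.imwrite("pics/end.png",out)
E
```

```text
t 20.65 pos [0.3176 0.3599 0.3255] yang 86.08 q6 -0.81 F [0.6 0.9 0.1] open 0.0856 ROW [-0.3016, -0.0022, 0.34, -0.0009, -0.0017, 0.0009]
bar 134 [0.50096146 0.34421849 0.0766089 ] 176.30129217639262 0.060504781707759456
top flange 658 0.11032907607872589 [ 0.11291264 -0.09921392]
bar 107 [0.49701171 0.33944319 0.07425587] 178.43192015475177 0.05799370064391929
side flange 788 0.11026166094559532 [0.07509159 0.24677808]
```

View pics/end.png

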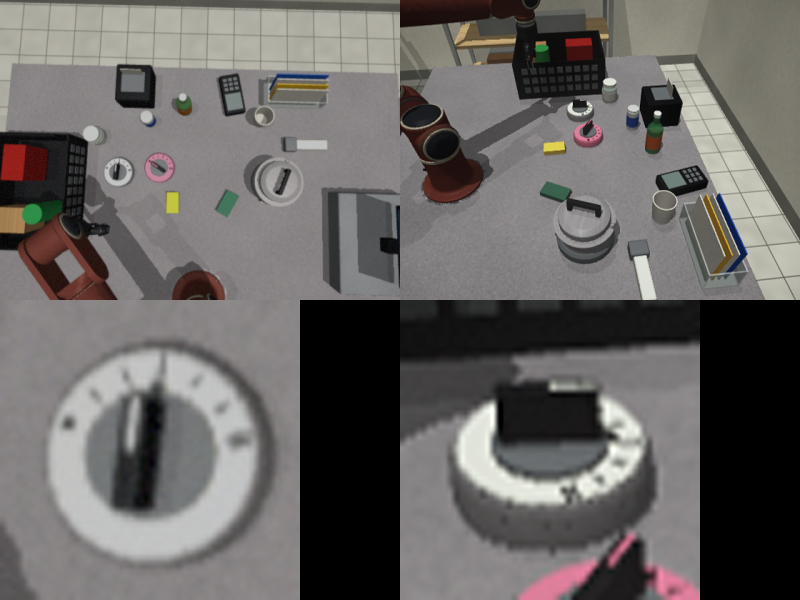

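The final view shows the dial nose at (158,388) pointing at the long 15 bar at (163,365). The bar reads -3.7° and the mark about -4°. The tier is level on the steamer, its flange top at 110 mm, and the bystanders are where they were.

```bash
python3 -c "
from station import ctrl
print(ctrl.finish_job())"
```

```text
the job is handed in; nothing more can be done
None
```

The job is handed in: the tier sits fully down and level on the steamer with its notch over the key tab. The timer dial was turned about 10° past the 30 mark, then brought back to 15 and released.

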